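# Close up the sample cooler and start it

### The arm

A 6-joint arm with a two-finger parallel gripper is mounted at the origin on the work surface. World frame = base frame: x ahead of the robot, y to its left, z up, the work surface at z = 0. Lengths are in m, angles in rad, forces in N, time in s.
With the tool pointing down it reaches from about 0.35 to 0.975 m from the base axis. Payload 4.9 kg.
Tool frame: the origin (TCP) lies between the finger pads; the fingertips stand 25 mm ahead of it and the grasp point (between the pads) lies 6 mm ahead of it (manip.tcp_to_tips is the z of the fingertips in the tool frame, in m); z points along the fingers, y is the line along which they close (so a half turn about z gives the same grasp; the last joint's range is limited). The gripper opens to 85 mm and grips with 20 to 120 N. Pads are 22 mm wide; open, the fingers measure 114 mm over their backs; the gripper's body (76 mm by 85 mm) begins 54 mm behind the grasp point. The pads swing forward as they close: fully open they stand 13 mm farther back than shut.
Start: joints at [-1.46, 0.053, 1.613, -0, 1.476, -0.119], TCP at [0.142, -0.609, 0.256] pointing down, gripper open.
Joint ranges: [-3.01, 3.01], [-1.01, 2.22], [0.06, 2.58], [-1.02, 4.17], [0.09, 2.62], [-3.14, 3.14]. Speed limits (rad/s): [2.57, 2.57, 3.14, 3.14, 3.14, 3.14].

### API

Orientations are given as a unit quaternion [w, x, y, z].
In Python, from plant import manip gives the robot as it stands. The module is installed in compiled form; this text tells all that it offers.
- The arm moves only by the tool arm_command, never from a script. Its argument "moves" is a list of rows, each a list of 3 entries, a list of its own where there are three numbers: the opening, from -1 (shut) to 1 (fully open), then the shift along the tool's x, y, z in units of 0.15 m (1.0 is 0.15 m), then the turn about the tool's z in units of 2 pi rad (1.0 is 2 pi rad). A call has 1 to 20 rows; each row is the pose to reach, as a shift and turn from the pose commanded when the call began, along the tool's axes at that moment, turning the shorter way round; what a row does not reach only later rows make up. A row lasts 1/12 s, in which the tool goes at most 41.7 mm and 7.16 degrees, less where a joint would pass 70% of its speed; a pose out of reach is approached as far as the arm can. A call with a number of a shift or a turn outside -1 to 1 is refused whole. A call with a gripper value outside its range is refused whole. The fingers move at their own pace and stop on an object; the grip force is fixed at half the most. Time passes only in rows, so rows that repeat a pose let the fingers close. It gives the time, the measured TCP pose, the force, the opening and the grip force at its end, in the units of the state.
- manip.state(): the state, without advancing time (a new reading comes with each control period).
- manip.grab_frame(name): name is "side" or "top"; returns a dict with "frame" (420x560x3 uint8, red, green, blue), "fx", "fy", "cx", "cy" (pixels), "R" (3x3) and "t" (3): a world point X has camera coordinates R X + t. Camera axes: x right, y down, z forward; pixel columns grow to the right and rows downward; lengths in m; the calibration is good to about 2 mm. A picture is of the moment at which its call begins. There is no depth.
- manip.job_done(): hands the job in; it is judged then, once.
Trained networks look in a picture, given as the dict that the camera call returned (one of the last four; its "shot" number tells which), for a name from the list of things; names that differ only in an ending like _2 or _b are one class to them, and where a whole thing is asked for, a point or a joint stands for the part that bears it (a point fixed in the world has none). Each returns a list of dicts, best first, with "confidence" (0 to 1); they miss things now and then, are a little off and sometimes report something else, mostly with a low value. They report only what shows in the picture. A call takes as long as a camera call. They do not tell look-alikes from the thing itself.
- manip.search_frame(picture, target): "extent" ([left, top, right, bottom] in pixels, round what is visible of it).
The state is a dict: "time": time; "joint_pos": joint angles; "joint_vel": joint speeds; "joint_efforts": joint torques, N m; "tool_pos": TCP position; "tool_rot": TCP orientation; "contact_force": force on the tool from outside, world axes, zero at the start; "ft_torque": the same for the moment, N m; "gripper_width": opening from 0.0 (shut) to 1.0 (fully open); "grasp_force": force on a finger pad.
Only numpy, scipy, OpenCV 4.12 (cv2) and the standard library are available. Lean on these libraries where they do the work, as an engineer would, in place of code of your own. Each camera call takes 0.05 s, during which the arm holds its last target. There are 200 camera calls.

### The job

Close up the sample cooler with your fingertips: push its blue drawer fully home and push the orange hatch on its top fully shut, in either order, then press the green button on the white box all the way down and let go. Only push and press: do not pick anything up, keep the vials in the drawer standing, and leave the red button and the other glassware alone.

Things in the scene. Friction and masses are not known exactly. Their poses are not given: they have to be found in the camera images.
- cooler: Sample cooler: white, low housing fixed to the bench, 220 mm deep, 260 mm wide, 100 mm high. Origin at bench level in the middle of its front face; own x runs into the housing (away from the robot), y to its left, z up. Its whole front is the blue drawer; the orange hatch slides on its top.
- drawer (a joint): How far the blue drawer is pulled out, m: 0 = fully home (hard stop), grows along the cooler's -x; starts at 0.06 to 0.10. About 2.5 N of friction, stays where left. Blue front panel: 235 mm wide, 10 mm thick, 10 to 86 mm above the bench; when home its back lies on the cooler's front face. Open tray behind it, 170 mm long, floor 16 mm above the bench.
- drawer_lip (a point): Middle of the outer face of the drawer's aluminium pull lip: a bar 100 mm long (cooler's y), 14 mm high, standing 20 mm out from the blue panel. This point is 65 mm above the bench and moves with the drawer; axes as the cooler's.
- hatch (a joint): How far the orange hatch on top of the cooler is open, m: 0 = fully shut (hard stop), grows as it slides along the cooler's +y (its left); starts at 0.05 to 0.10. About 1.5 N of friction, stays where it is left. The plate is 116 x 114 mm, its top face 107 mm above the bench.
- hatch_grip (a point): Middle of the top of the hatch's black ridge, which stands up 20 mm from the middle of the orange plate: 70 mm long (cooler's x), 12 mm wide (cooler's y). This point is 127 mm above the bench and moves with the hatch; axes as the cooler's.
- start_box: White control box of the cooler, fixed, 100 x 90 x 50 mm high, to the left or the right of the cooler; origin under its centre. It carries the green start button.
- start_button (a joint): Travel of the green button, m: 0 = up, 0.006 = fully down (spring, about 5 N); it pops up again when released. It counts as pressed beyond 0.004.
- start_button_top (a point): Centre of the top of the green button, 30 mm across; pressed straight down.
- stirrer_box: Grey control box of a stirrer, fixed, same size as the white box, on the other side of the cooler; origin under its centre. Not to be operated.
- stirrer_button (a joint): Travel of the red button on the grey box, m: 0 = up. Must not be pressed.
- vial0: Brown glass vial with a white cap, 26 mm across, 55 mm tall, standing loose in the drawer's tray behind the blue panel; origin at the centre of its foot, z up.
- vial1: Brown glass vial with a black cap, 26 mm across, 55 mm tall, standing loose in the drawer's tray behind the blue panel; origin at the centre of its foot, z up.
- vial2: Brown glass vial with a blue cap, 26 mm across, 55 mm tall, standing loose in the drawer's tray behind the blue panel; origin at the centre of its foot, z up.
- amber1: Bystander, loose: large brown glass bottle, blue cap, 86 mm across, 190 mm tall; origin at the centre of its foot.
- amber2: Bystander, loose: brown glass bottle, white cap, 70 mm across, 170 mm tall; origin at the centre of its foot.
- jar: Bystander, loose: small brown jar, red cap, 44 mm across, 60 mm tall; origin at the centre of its foot.
- beaker: Bystander, loose: clear glass beaker, 64 mm across, 85 mm tall; origin at the centre of its foot.
Not all that is in view belongs to the job. What is shaped like the start_box but brown or purple is not meant.

How it is judged:
By the outcome, as a careful person would: the job done as asked, in the order asked, and still so for the second after the job is handed in, with the robot touching nothing.
It also fails if it takes over 56 s, if anything falls off the work surface, if the arm or the gripper's body presses on something with over 40 N, if the wrist force passes 120 N, or if a joint passes its speed limit or range.

## Working session

There is one attempt and no reset: what is moved stays moved. The work goes in short steps, Python scripts to look and compute and a tool call to move; the robot and the scene stay as the last step left them, time stands still between calls to the robot, and variables do not carry over. Pictures are saved under pics/ and viewed, at most 10 in all, crops included, and the job is handed in when it is done.

Besides the shell and the picture viewer there is one more tool, called after "Call:" in YAML: its name, and indented under it one key for each argument. arm_command: Moves the arm, as the interface text tells. Shifts and turns lie within -1 to 1; 1 stands for 0.15 m of shift or 2 pi rad of turn. Its arguments: {"type":"object","properties":{"moves":{"type":"array"}},"required":["moves"]}

```bash
mkdir -p pics; cat > h.py <<'E'
import numpy as np, cv2
from plant import manip
def grab(n): 
    return manip.grab_frame(n)
def save(p,name): cv2.imwrite('pics/'+name,cv2.cvtColor(np.asarray(p['frame']),cv2.COLOR_RGB2BGR))
def onplane(p,u,v,z):
    R=np.array(p['R']);t=np.array(p['t']);c=-R.T@t
    d=R.T@np.array([(u-p['cx'])/p['fx'],(v-p['cy'])/p['fy'],1]);return c+d*(z-c[2])/d[2]
def proj(p,X):
    q=np.array(p['R'])@np.array(X)+np.array(p['t']);return np.array([p['fx']*q[0]/q[2]+p['cx'],p['fy']*q[1]/q[2]+p['cy']])
def tri(ps,uvs):
    A=[];b=[]
    for p,(u,v) in zip(ps,uvs):
        R=np.array(p['R']);t=np.array(p['t'])
        for k,w in ((0,(u-p['cx'])/p['fx']),(1,(v-p['cy'])/p['fy'])):
            A.append(R[k]-w*R[2]);b.append(w*t[2]-t[k])
    return np.linalg.lstsq(np.array(A),np.array(b),rcond=None)[0]
E
python3 - <<'E'
from h import *
for n in('side','top'):
    p=grab(n);save(p,n+'1.png');R=np.array(p['R']);print(n,-R.T@p['t'],R[2])
    for k in('cooler','drawer_lip','drawer','hatch','hatch_grip','start_box','start_button_top','stirrer_button','amber1','amber2','jar','beaker'):
        print(k,[(np.round(d['extent']).tolist(),round(d['confidence'],2)) for d in manip.search_frame(p,k)[:2]])
print(manip.state())
E
```

```text
side [ 0.26502376 -0.71648626  0.73711296] [ 0.25189459  0.75971249 -0.59948816]
cooler [([275.0, 160.0, 438.0, 275.0], 0.96), ([414.0, 282.0, 477.0, 383.0], 0.29)]
drawer_lip [([279.0, 191.0, 370.0, 273.0], 0.69)]
drawer [([278.0, 191.0, 371.0, 272.0], 0.78)]
hatch [([316.0, 176.0, 379.0, 213.0], 0.87)]
hatch_grip [([317.0, 176.0, 382.0, 212.0], 0.66)]
start_box [([240.0, 168.0, 285.0, 203.0], 0.82), ([156.0, 168.0, 200.0, 206.0], 0.68)]
start_button_top [([410.0, 282.0, 477.0, 380.0], 0.71), ([165.0, 169.0, 178.0, 182.0], 0.63)]
stirrer_button [([273.0, 190.0, 367.0, 274.0], 0.56), ([339.0, 339.0, 354.0, 354.0], 0.51)]
amber1 [([298.0, 129.0, 323.0, 180.0], 0.92), ([414.0, 282.0, 478.0, 380.0], 0.81)]
amber2 [([298.0, 129.0, 323.0, 180.0], 0.92), ([414.0, 282.0, 478.0, 380.0], 0.81)]
jar [([191.0, 195.0, 212.0, 222.0], 0.93)]
beaker [([234.0, 348.0, 272.0, 406.0], 0.65)]
top [0.39628185 0.07709051 1.26481632] [ 0.11692196 -0.02377752 -0.99285643]
cooler [([166.0, 139.0, 205.0, 174.0], 0.61)]
drawer_lip [([236.0, 146.0, 326.0, 219.0], 0.9)]
drawer [([228.0, 141.0, 322.0, 218.0], 0.8
[... 709 characters left out ...]
461e+00,  5.27078081e-02,  1.61290969e+00, -2.15391604e-05,
        1.47601672e+00, -1.19000493e-01]), 'joint_vel': array([-7.43464703e-05, -9.79981960e-04,  6.73862466e-04,  2.39738480e-04,
        6.33937579e-04, -4.27984641e-05]), 'joint_efforts': array([-9.78566186e-05, -3.93686521e+01, -3.70453656e+01, -2.33152950e-04,
        6.36399764e-04,  4.22866094e-05]), 'tool_pos': array([ 0.14233905, -0.60854789,  0.25629293]), 'tool_rot': array([-2.08229721e-05,  9.93407730e-01,  1.14634558e-01, -1.06356392e-05]), 'contact_force': array([ 0.04799116,  0.66837749, -0.18776416]), 'ft_torque': array([ 0.01263744, -0.00750702, -0.03494221]), 'grasp_force': 0.0, 'gripper_width': 0.9961053367553907}
```

View pics/side1.png

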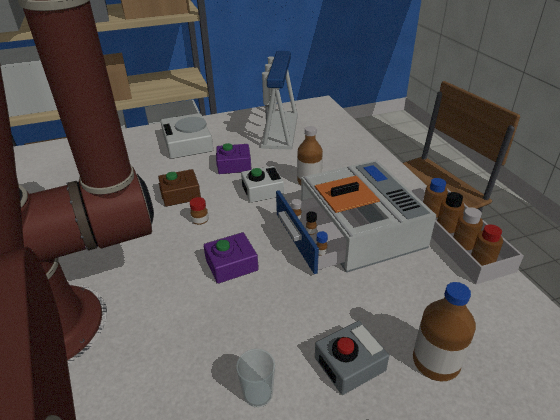

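View pics/top1.png

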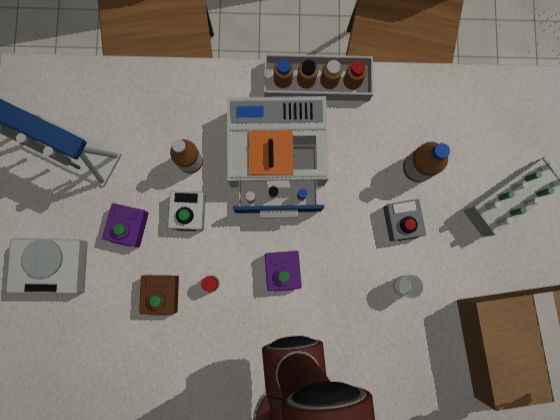

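Top view: cooler at (277,140), orange hatch (271,153) with black ridge, blue panel along row 208, lip at (279,213), white box at (186,211) with green button (184,215), purple decoy (283,271). Side view: panel (297,231), ridge (345,188), green button of the white box (257,174). Enlarging for exact pixels.

```bash
python3 - <<'E'
import cv2,numpy as np
t=cv2.imread('pics/top1.png')[135:225,160:335];s=cv2.imread('pics/side1.png')[160:280,235:410]
T=cv2.resize(t,(788,405),interpolation=cv2.INTER_CUBIC);S=cv2.resize(s,(788,540),interpolation=cv2.INTER_CUBIC)
cv2.imwrite('pics/t_z.png',T);cv2.imwrite('pics/s_z.png',S)
E
```

```text
(no output)
```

View pics/t_z.png

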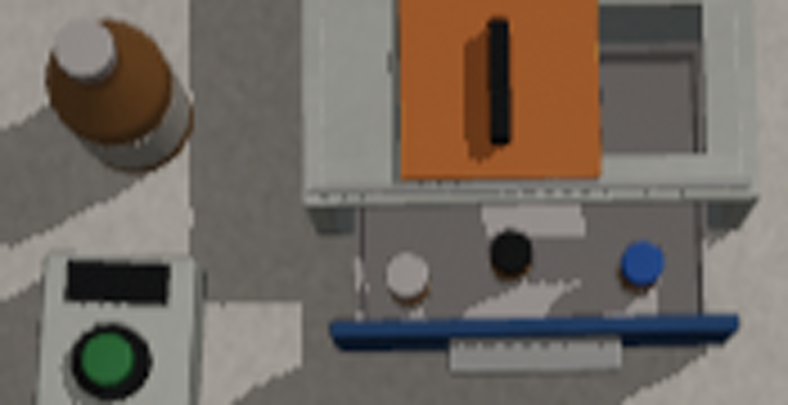

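View pics/s_z.png

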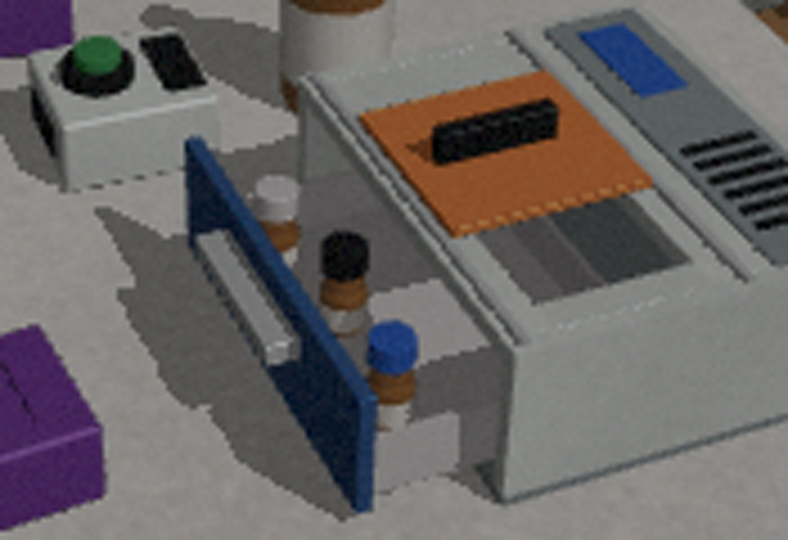

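The zooms show hatch ridge, housing edges, lip and button cleanly. Triangulating.

```bash
python3 - <<'E'
from h import *
pt=grab('top');ps=grab('side')
T=lambda x,y:(160+(x+.5)*175/788-.5,135+(y+.5)/4.5-.5)
S=lambda x,y:(235+(x+.5)*175/788-.5,160+(y+.5)/4.5-.5)
F=dict(houseFL=((305,190),(300,82),.1),houseFR=((757,198),(516,348),.1),ridge=((499,79),(495,116),.127),
 button=((106,358),(99,51),None),panelL=((331,325),(187,140),.086),panelR=((739,317),(372,398),.086),
 hatchFL=((401,178),(361,117),.107),hatchFR=((600,178),(457,235),.107),lipL=((450,370),(197,237),.072),lipR=((621,368),(268,360),.072),
 vialW=((407,272),(277,187),.071),)
for k,(a,b,z) in F.items():
    X=tri([pt,ps],[T(*a),S(*b)]);print(k,X.round(4), 'err',(proj(pt,X)-T(*a)).round(1),(proj(ps,X)-S(*b)).round(1), *( [onplane(pt,*T(*a),z).round(4)[:2],onplane(ps,*S(*b),z).round(4)[:2]] if z else []))
for z in(.06,.065,.07):print(z,onplane(pt,*T(106,358),z)[:2],onplane(ps,*S(99,51),z)[:2])
E
```

```text
houseFL [0.6285 0.1903 0.0943] err [-0.2  0.8] [ 0.9 -0.2] [0.6296 0.1892] [0.623  0.1823]
houseFR [ 0.6313 -0.0691  0.1026] err [ 0.3 -0.9] [-1.1  0.2] [ 0.6294 -0.0686] [ 0.6354 -0.0666]
ridge [0.6911 0.0793 0.1258] err [ 0.2 -0.5] [-0.6  0.1] [0.6894 0.0798] [0.6918 0.0778]
button [0.5376 0.304  0.0671] err [ 0.2 -0.8] [-0.8  0.1]
panelL [0.5536 0.1742 0.0827] err [-0.1  0.4] [ 0.4 -0.1] [0.5542 0.1737] [0.5511 0.1698]
panelR [ 0.5636 -0.0604  0.0852] err [ 0.1 -0.4] [-0.5  0.1] [ 0.5625 -0.06  ] [ 0.5644 -0.0613]
hatchFL [0.6384 0.1342 0.1028] err [ 0.2 -0.6] [-0.6  0.1] [0.6361 0.1344] [0.6375 0.1285]
hatchFR [0.6419 0.0205 0.1021] err [ 0.4 -1.1] [-1.2  0.2] [0.638  0.0216] [0.642  0.0147]
lipL [0.5328 0.1053 0.0693] err [ 0.1 -0.6] [-0.6  0.1] [0.5309 0.1056] [0.5332 0.1019]
lipR [0.536  0.0059 0.063 ] err [ 0.1 -0.5] [-0.6  0.1] [0.5336 0.0068] [ 0.5337 -0.0039]
vialW [0.589  0.1314 0.0701] err [ 0.1 -0.3] [-0.3  0.1] [0.588  0.1316] [0.5894 0.1302]
0.06 [0.53630369 0.3057781 ] [0.54259981 0.31461269]
0.065 [0.5357226  0.30482905] [0.54055011 0.30699875]
0.07 [0.53514151 0.30387999] [0.53850041 0.29938481]
```

Call:
arm_command:
  moves:
    - [-1, [0.2, -0.25, 0], 0.015]
    - [-1, [0.4, -0.5, 0], 0.0342]
    - [-1, [0.6, -0.75, 0], 0.0342]
    - [-1, [0.8, -1, 0], 0.0342]
    - [-1, [0.8, -1, 0], 0.0342]
    - [-1, [0.8, -1, 0], 0.0342]

```text
time: 1.9
tool_pos: [0.2268, -0.4316, 0.2563]
tool_rot: [-0.0, 1.0, 0.009, 0.001]
contact_force: [0.3, -0.5, -0.4]
gripper_width: 0.145
grasp_force: 0.0
```

Call:
arm_command:
  moves:
    - [-1, [0.2, -0.25, 0], 0]
    - [-1, [0.4, -0.5, 0], 0]
    - [-1, [0.6, -0.75, 0], 0]
    - [-1, [0.8, -1, 0], 0]
    - [-1, [0.8, -1, 0], 0]
    - [-1, [0.8, -1, 0], 0]

```text
time: 2.4
tool_pos: [0.3449, -0.2806, 0.2566]
tool_rot: [-0.0, 1.0, 0.01, 0.001]
contact_force: [0.8, -0.5, -0.3]
gripper_width: 0.001
grasp_force: 0.0
```

Call:
arm_command:
  moves:
    - [-1, [0.2, -0.25, 0], 0]
    - [-1, [0.4, -0.5, 0], 0]
    - [-1, [0.6, -0.75, 0], 0]
    - [-1, [0.8, -1, 0], 0]
    - [-1, [0.8, -1, 0], 0]
    - [-1, [0.8, -1, 0], 0]

```text
time: 2.9
tool_pos: [0.4626, -0.1292, 0.2565]
tool_rot: [-0.0, 1.0, 0.01, 0.0]
contact_force: [0.7, -0.2, 0.5]
gripper_width: -0.001
grasp_force: 0.0
```

Call:
arm_command:
  moves:
    - [-1, [0, -0.25, 0], 0]
    - [-1, [0, -0.5, 0], 0]
    - [-1, [0, -0.75, 0], 0]
    - [-1, [0, -1, 0], 0]
    - [-1, [0, -1, 0], 0]
    - [-1, [0, -1, 0], 0]

```text
time: 3.4
tool_pos: [0.4584, 0.0187, 0.2564]
tool_rot: [0.0, 1.0, 0.009, 0.0]
contact_force: [0.5, -1.2, 0.2]
gripper_width: 0.0
grasp_force: 0.0
```

Call:
arm_command:
  moves:
    - [-1, [0.2, -0.25, 0.2], 0]
    - [-1, [0.2, -0.25, 0.45], 0]
    - [-1, [0.2, -0.25, 0.7], 0]
    - [-1, [0.2, -0.25, 0.9], 0]
    - [-1, [0.2, -0.25, 0.9], 0]
    - [-1, [0.2, -0.25, 0.9], 0]

```text
time: 3.9
tool_pos: [0.4867, 0.0546, 0.1197]
tool_rot: [0.0, 1.0, 0.006, -0.002]
contact_force: [0.1, -0.7, 0.7]
gripper_width: 0.004
grasp_force: 0.0
```

Call:
arm_command:
  moves:
    - [-1, [0, 0, 0.15], 0]
    - [-1, [0, 0, 0.3], 0]
    - [-1, [0, 0, 0.3], 0]
    - [-1, [0, 0, 0.3], 0]

```text
time: 4.23
tool_pos: [0.4889, 0.0554, 0.0782]
tool_rot: [0.0, 1.0, 0.007, 0.001]
contact_force: [-0.5, -0.1, 0.3]
gripper_width: 0.003
grasp_force: 0.0
```

```bash
python3 - <<'E'
from h import *
p=grab('side');save(p,'a.png');q=grab('top')
S=cv2.resize(cv2.imread('pics/a.png')[140:290,220:440],None,fx=2.6,fy=2.6,interpolation=cv2.INTER_CUBIC)
save(q,'b.png');Q=cv2.resize(cv2.imread('pics/b.png')[130:250,160:340],None,fx=1.6,fy=1.6)
c=np.zeros((390+192,572,3),np.uint8);c[:390]=S;c[390:,:288]=Q;cv2.imwrite('pics/c1.png',c);print(manip.state()['tool_pos'])
E
```

```text
[0.48989646 0.05568745 0.07938919]
```

View pics/c1.png

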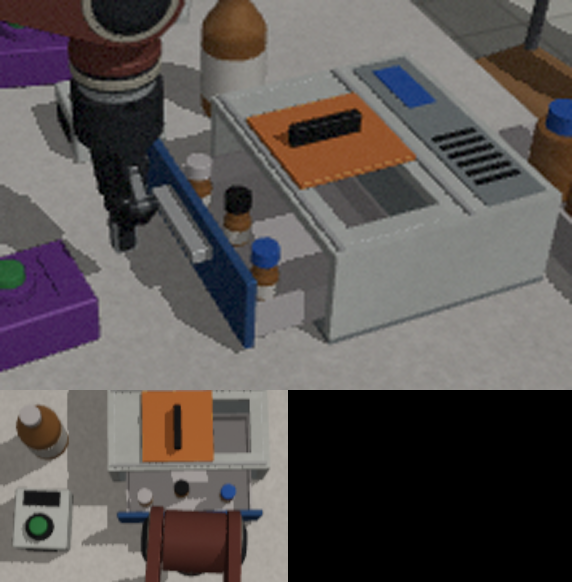

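Shut fingers stand before the lip, vials upright. Pushing slowly, slightly raised so tips meet the lip.

Call:
arm_command:
  moves:
    - [-1, [0.05, 0, -0.035], 0]
    - [-1, [0.12, 0, -0.035], 0]
    - [-1, [0.16, 0, -0.035], 0]
    - [-1, [0.18, 0, -0.035], 0]
    - [-1, [0.2, 0, -0.035], 0]
    - [-1, [0.22, 0, -0.035], 0]
    - [-1, [0.24, 0, -0.035], 0]
    - [-1, [0.26, 0, -0.035], 0]
    - [-1, [0.28, 0, -0.035], 0]
    - [-1, [0.3, 0, -0.035], 0]
    - [-1, [0.32, 0, -0.035], 0]
    - [-1, [0.34, 0, -0.035], 0]
    - [-1, [0.36, 0, -0.035], 0]
    - [-1, [0.38, 0, -0.035], 0]
    - [-1, [0.4, 0, -0.035], 0]
    - [-1, [0.42, 0, -0.035], 0]
    - [-1, [0.44, 0, -0.035], 0]
    - [-1, [0.46, 0, -0.035], 0]
    - [-1, [0.48, 0, -0.035], 0]
    - [-1, [0.5, 0, -0.035], 0]

```text
time: 6.0
tool_pos: [0.5629, 0.0574, 0.0814]
tool_rot: [-0.0, 1.0, 0.007, -0.0]
contact_force: [-3.5, 1.4, -0.3]
gripper_width: 0.001
grasp_force: 1.4
```

Call:
arm_command:
  moves:
    - [-1, [0.015, 0, 0], 0]
    - [-1, [0.03, 0, 0], 0]
    - [-1, [0.045, 0, 0], 0]
    - [-1, [0.06, 0, 0], 0]
    - [-1, [0.075, 0, 0], 0]
    - [-1, [0.09, 0, 0], 0]
    - [-1, [0.105, 0, 0], 0]
    - [-1, [0.115, 0, 0], 0]
    - [-1, [0.125, 0, 0], 0]
    - [-1, [0.135, 0, 0], 0]

```text
time: 6.83
tool_pos: [0.5831, 0.0577, 0.0816]
tool_rot: [-0.0, 1.0, 0.007, 0.0]
contact_force: [-2.5, 2.3, -0.7]
gripper_width: -0.003
grasp_force: 1.3
```

Call:
arm_command:
  moves:
    - [-1, [0.008, 0, 0], 0]
    - [-1, [0.016, 0, 0], 0]
    - [-1, [0.024, 0, 0], 0]
    - [-1, [0.032, 0, 0], 0]
    - [-1, [0.04, 0, 0], 0]
    - [-1, [0.048, 0, 0], 0]

```text
time: 7.33
tool_pos: [0.5872, 0.0578, 0.0815]
tool_rot: [0.0, 1.0, 0.008, -0.005]
contact_force: [-20.0, 1.2, 11.8]
gripper_width: -0.002
grasp_force: 9.5
```

Hard stop felt (20 N). Back off and look.

Call:
arm_command:
  moves:
    - [-1, [-0.1, 0, 0], 0]
    - [-1, [-0.3, 0, 0], 0]
    - [-1, [-0.3, 0, -0.25], 0]
    - [-1, [-0.3, 0, -0.5], 0]
    - [-1, [-0.3, 0, -0.75], 0]
    - [-1, [-0.3, -0.25, -0.95], 0]
    - [-1, [-0.3, -0.5, -0.95], 0]
    - [-1, [-0.3, -0.5, -0.95], 0]

```text
time: 8.0
tool_pos: [0.5465, 0.1367, 0.2295]
tool_rot: [-0.002, 1.0, 0.01, 0.005]
contact_force: [0.4, -0.3, 0.2]
gripper_width: -0.001
grasp_force: 0.0
```

```bash
python3 - <<'E'
from h import *
p=grab('side');save(p,'a2.png');q=grab('top')
S=cv2.resize(cv2.imread('pics/a2.png')[140:290,220:440],None,fx=2.6,fy=2.6,interpolation=cv2.INTER_CUBIC)
save(q,'b2.png');Q=cv2.resize(cv2.imread('pics/b2.png')[130:250,160:340],None,fx=1.6,fy=1.6)
c=np.zeros((390+192,572,3),np.uint8);c[:390]=S;c[390:,:288]=Q;cv2.imwrite('pics/c2.png',c);print(manip.state()['tool_pos'])
E
```

```text
[0.54502273 0.13303044 0.22551379]
```

View pics/c2.png

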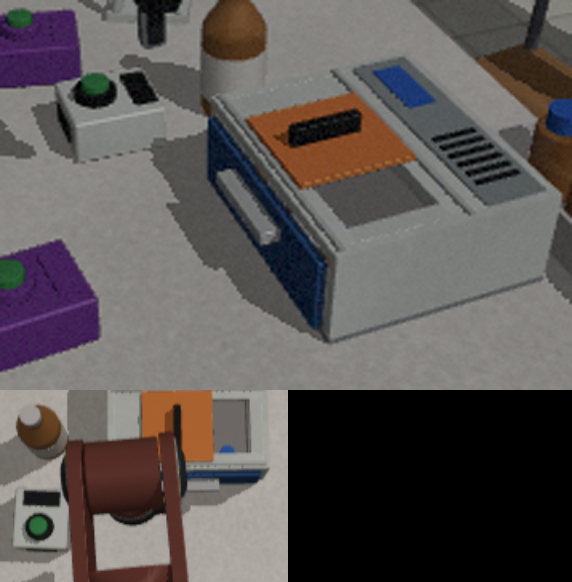

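Drawer is flush with the housing, hatch still open with ridge at (325,128) in the zoom. Next the hatch, from the ridge's left side.

Call:
arm_command:
  moves:
    - [-1, [0.25, 0.12, 0], 0]
    - [-1, [0.5, 0.12, 0], 0]
    - [-1, [0.75, 0.12, 0], 0]
    - [-1, [0.967, 0.12, 0], 0]
    - [-1, [0.967, 0.12, 0], 0]
    - [-1, [0.967, 0.12, 0], 0]

```text
time: 8.6
tool_pos: [0.6903, 0.1143, 0.2216]
tool_rot: [0.0, 1.0, 0.006, -0.001]
contact_force: [-0.1, 0.2, 0.3]
gripper_width: 0.001
grasp_force: 0.0
```

Call:
arm_command:
  moves:
    - [-1, [0, 0, 0.2], 0]
    - [-1, [0, 0, 0.4], 0]
    - [-1, [0, 0, 0.5], 0]
    - [-1, [0, 0, 0.5], 0]
    - [-1, [0, 0, 0.5], 0]

```text
time: 9.02
tool_pos: [0.6882, 0.1158, 0.1482]
tool_rot: [0.0, 1.0, 0.007, -0.001]
contact_force: [-0.9, 0.5, 0.5]
gripper_width: -0.003
grasp_force: 0.0
```

Call:
arm_command:
  moves:
    - [-1, [0, 0, 0.04], 0]
    - [-1, [0, 0, 0.055], 0]
    - [-1, [0, 0, 0.055], 0]
    - [-1, [0, 0.05, 0.055], 0]
    - [-1, [0, 0.08, 0.055], 0]
    - [-1, [0, 0.1, 0.055], 0]
    - [-1, [0, 0.13, 0.055], 0]
    - [-1, [0, 0.16, 0.055], 0]
    - [-1, [0, 0.19, 0.055], 0]
    - [-1, [0, 0.22, 0.055], 0]
    - [-1, [0, 0.25, 0.055], 0]
    - [-1, [0, 0.28, 0.055], 0]
    - [-1, [0, 0.31, 0.055], 0]
    - [-1, [0, 0.34, 0.055], 0]
    - [-1, [0, 0.36, 0.055], 0]
    - [-1, [0, 0.38, 0.055], 0]

```text
time: 10.35
tool_pos: [0.6903, 0.0589, 0.141]
tool_rot: [-0.0, 1.0, 0.007, 0.0]
contact_force: [1.2, 1.9, 1.5]
gripper_width: -0.002
grasp_force: 1.0
```

Call:
arm_command:
  moves:
    - [-1, [0, 0.012, 0], 0]
    - [-1, [0, 0.024, 0], 0]
    - [-1, [0, 0.036, 0], 0]
    - [-1, [0, 0.048, 0], 0]
    - [-1, [0, 0.06, 0], 0]
    - [-1, [0, 0.072, 0], 0]
    - [-1, [0, 0.084, 0], 0]
    - [-1, [0, 0.096, 0], 0]

```text
time: 11.02
tool_pos: [0.6904, 0.0448, 0.1408]
tool_rot: [-0.0, 1.0, 0.007, -0.0]
contact_force: [0.6, 1.7, 0.9]
gripper_width: -0.0
grasp_force: 1.0
```

Call:
arm_command:
  moves:
    - [-1, [0, 0.01, 0], 0]
    - [-1, [0, 0.02, 0], 0]
    - [-1, [0, 0.03, 0], 0]
    - [-1, [0, 0.04, 0], 0]
    - [-1, [0, 0.05, 0], 0]
    - [-1, [0, 0.06, 0], 0]

```text
time: 11.52
tool_pos: [0.6905, 0.0358, 0.1407]
tool_rot: [-0.0, 1.0, 0.007, -0.0]
contact_force: [0.4, 1.8, 1.1]
gripper_width: -0.0
grasp_force: 1.0
```

Call:
arm_command:
  moves:
    - [-1, [0, 0.01, 0], 0]
    - [-1, [0, 0.02, 0], 0]
    - [-1, [0, 0.03, 0], 0]
    - [-1, [0, 0.04, 0], 0]
    - [-1, [0, 0.05, 0], 0]
    - [-1, [0, 0.06, 0], 0]

```text
time: 12.02
tool_pos: [0.6906, 0.0268, 0.1407]
tool_rot: [-0.0, 1.0, 0.007, -0.0]
contact_force: [1.8, 1.4, 0.8]
gripper_width: 0.001
grasp_force: 0.9
```

Call:
arm_command:
  moves:
    - [-1, [0, 0.008, 0], 0]
    - [-1, [0, 0.016, 0], 0]
    - [-1, [0, 0.024, 0], 0]
    - [-1, [0, 0.032, 0], 0]
    - [-1, [0, 0.04, 0], 0]

```text
time: 12.43
tool_pos: [0.6907, 0.0246, 0.1408]
tool_rot: [-0.004, 1.0, 0.008, 0.0]
contact_force: [1.7, 15.2, 1.8]
gripper_width: 0.002
grasp_force: 7.2
```

Call:
arm_command:
  moves:
    - [-1, [0, -0.03, 0], 0]
    - [-1, [0, -0.08, 0], 0]
    - [-1, [0, -0.08, -0.25], 0]
    - [-1, [0, -0.08, -0.5], 0]
    - [-1, [-0.2, -0.08, -0.7], 0]
    - [-1, [-0.45, -0.08, -0.7], 0]
    - [-1, [-0.7, -0.2, -0.7], 0]
    - [-1, [-0.95, -0.4, -0.7], 0]
    - [-1, [-1, -0.65, -0.7], 0]
    - [-1, [-1, -0.9, -0.7], 0]
    - [-1, [-1, -1, -0.7], 0]
    - [-1, [-1, -1, -0.7], 0]
    - [-1, [-1, -1, -0.7], 0]

```text
time: 13.52
tool_pos: [0.5381, 0.1689, 0.2454]
tool_rot: [0.001, 1.0, 0.008, -0.0]
contact_force: [0.8, -0.9, 1.0]
gripper_width: 0.001
grasp_force: 0.0
```

```bash
python3 - <<'E'
from h import *
p=grab('side');save(p,'a3.png');q=grab('top')
S=cv2.resize(cv2.imread('pics/a3.png')[140:290,220:440],None,fx=2.6,fy=2.6,interpolation=cv2.INTER_CUBIC)
save(q,'b3.png');Q=cv2.resize(cv2.imread('pics/b3.png')[80:230,160:340],None,fx=1.28,fy=1.28)
c=np.zeros((390+192,572,3),np.uint8);c[:390]=S;c[390:,:Q.shape[1]]=Q;cv2.imwrite('pics/c3.png',c);print(manip.state()['tool_pos'])
E
```

```text
[0.53856534 0.16767428 0.24544863]
```

View pics/c3.png

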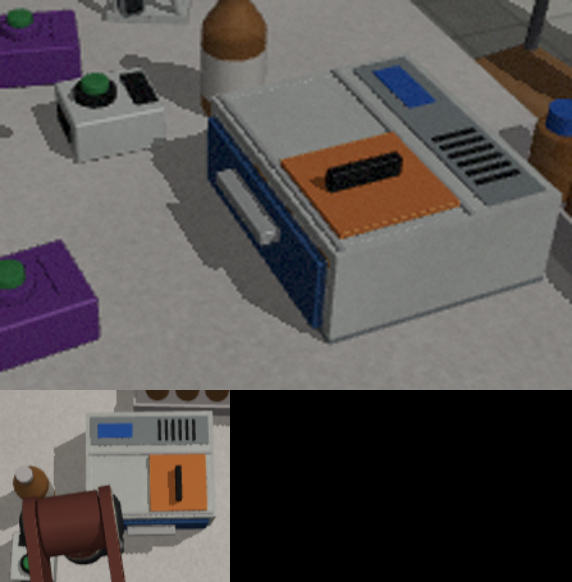

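Hatch covers the opening fully, drawer flush, vials were untouched. Now the green button.

Call:
arm_command:
  moves:
    - [-1, [0, -0.25, 0], 0]
    - [-1, [0, -0.5, 0], 0]
    - [-1, [0, -0.75, 0], 0]
    - [-1, [0, -0.91, 0], 0]
    - [-1, [0, -0.91, 0], 0]
    - [-1, [0, -0.91, 0], 0]
    - [-1, [0, -0.91, 0.2], 0]
    - [-1, [0, -0.91, 0.4], 0]
    - [-1, [0, -0.91, 0.6], 0]
    - [-1, [0, -0.91, 0.8], 0]
    - [-1, [0, -0.91, 0.9], 0]
    - [-1, [0, -0.91, 0.9], 0]
    - [-1, [0, -0.91, 0.9], 0]

```text
time: 14.7
tool_pos: [0.5365, 0.3031, 0.1099]
tool_rot: [0.001, 1.0, 0.006, -0.001]
contact_force: [0.9, 0.2, 1.7]
gripper_width: -0.004
grasp_force: 0.0
```

```bash
python3 - <<'E'
from h import *
p=grab('side');save(p,'a4.png')
cv2.imwrite('pics/c4.png',cv2.resize(cv2.imread('pics/a4.png')[130:220,200:330],None,fx=5,fy=5,interpolation=cv2.INTER_CUBIC));print(manip.state()['tool_pos'])
E
```

```text
[0.53754536 0.30397855 0.11180321]
```

View pics/c4.png

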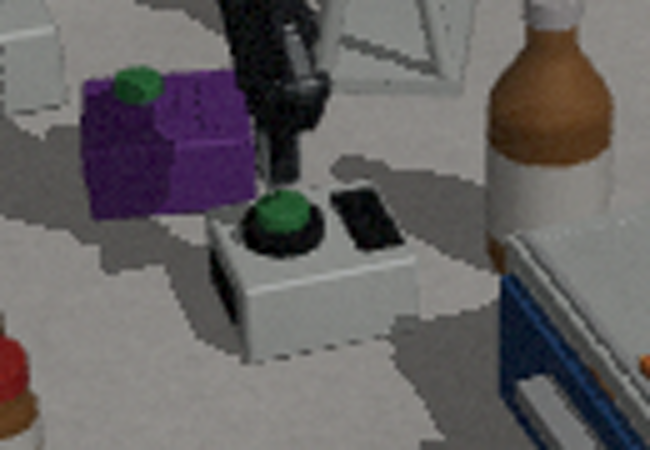

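Fingertip (285,180) stands right above the green button (284,210). Pressing.

Call:
arm_command:
  moves:
    - [-1, [0, 0, 0.06], 0]
    - [-1, [0, 0, 0.1], 0]
    - [-1, [0, 0, 0.12], 0]
    - [-1, [0, 0, 0.13], 0]
    - [-1, [0, 0, 0.14], 0]
    - [-1, [0, 0, 0.15], 0]
    - [-1, [0, 0, 0.16], 0]
    - [-1, [0, 0, 0.16], 0]

```text
time: 15.42
tool_pos: [0.5376, 0.3053, 0.0908]
tool_rot: [0.0, 1.0, 0.008, 0.001]
contact_force: [-5.6, -5.6, 18.5]
gripper_width: -0.003
grasp_force: 9.0
```

```bash
python3 - <<'E'
from h import *
p=grab('side');save(p,'a5.png');s=manip.state()
cv2.imwrite('pics/c5.png',cv2.resize(cv2.imread('pics/a5.png')[150:210,220:300],None,fx=8,fy=8,interpolation=cv2.INTER_CUBIC));print(manip.tcp_to_tips,s['tool_pos'],s['contact_force'],s['ft_torque'],p['frame'].shape, s['time'])
E
```

```text
0.025 [0.53761818 0.30532207 0.09084066] [-5.07337726 -5.02141365 17.8663146 ] [-0.89445313  1.02626818 -0.03053125] (420, 560, 3) 15.4667
```

View pics/c5.png

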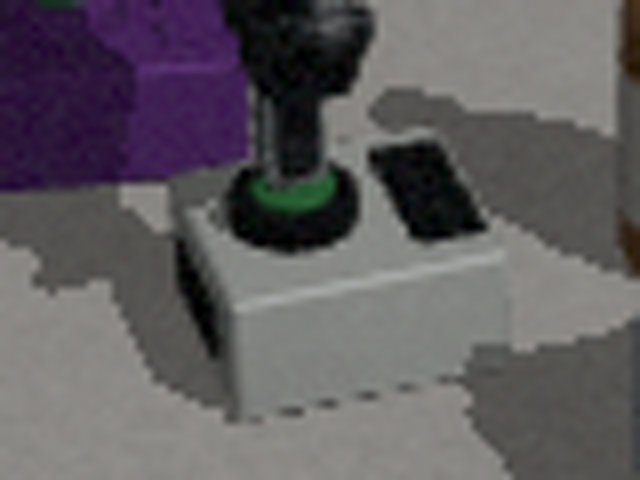

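```bash
python3 - <<'E'
from h import *
p=grab('side')
f=lambda X:((proj(p,X)-[220,150]+.5)*8-.5).round(0)
for z in(.061,.067):print('btn',z,[f((.537+.015*a,.3045+.015*b,z)).tolist() for a,b in((0,0),(1,0),(-1,0),(0,1),(0,-1))])
print('tip',[f((.5376+a*.011,.3053+b*.0145,.0658)).tolist() for a,b in((0,0),(-1,-1),(1,-1),(-1,1),(1,1))])
im=cv2.imread('pics/a5.png').astype(int);m=(im[:,:,1]>im[:,:,0]+25)&(im[:,:,1]>im[:,:,2]+25)
im1=cv2.imread('pics/side1.png').astype(int);m1=(im1[:,:,1]>im1[:,:,0]+25)&(im1[:,:,1]>im1[:,:,2]+25)
for M in(m1,m):
    v,u=np.nonzero(M[150:210,235:290]);print((u.min()+15)*8,(u.max()+16)*8,v.min()*8,(v.max()+1)*8)
E
```

```text
btn 0.061 [[289.0, 187.0], [331.0, 178.0], [247.0, 195.0], [277.0, 165.0], [302.0, 209.0]]
btn 0.067 [[288.0, 172.0], [330.0, 163.0], [246.0, 180.0], [276.0, 150.0], [301.0, 194.0]]
tip [[289.0, 173.0], [271.0, 201.0], [333.0, 189.0], [247.0, 158.0], [308.0, 146.0]]
248 336 144 208
248 336 176 208
```

Finger is on the button with 18 N (spring is 5 N). Lifting in small steps to confirm the travel from the force profile.

Call:
arm_command:
  moves:
    - [-1, [0, 0, -0.02], 0]
    - [-1, [0, 0, -0.02], 0]
    - [-1, [0, 0, -0.02], 0]

```text
time: 15.77
tool_pos: [0.5375, 0.3053, 0.0912]
tool_rot: [-0.0, 1.0, 0.008, 0.001]
contact_force: [2.0, -1.9, 4.7]
gripper_width: -0.001
grasp_force: 2.4
```

Call:
arm_command:
  moves:
    - [-1, [0, 0, -0.01], 0]
    - [-1, [0, 0, -0.01], 0]
    - [-1, [0, 0, -0.01], 0]

```text
time: 16.02
tool_pos: [0.5373, 0.3053, 0.0919]
tool_rot: [-0.0, 1.0, 0.007, 0.001]
contact_force: [3.2, -0.9, 4.1]
gripper_width: -0.002
grasp_force: 2.2
```

Call:
arm_command:
  moves:
    - [-1, [0, 0, -0.01], 0]
    - [-1, [0, 0, -0.01], 0]
    - [-1, [0, 0, -0.01], 0]

```text
time: 16.27
tool_pos: [0.5366, 0.3054, 0.0929]
tool_rot: [-0.0, 1.0, 0.007, 0.0]
contact_force: [3.5, 0.1, 3.0]
gripper_width: -0.002
grasp_force: 1.9
```

Call:
arm_command:
  moves:
    - [-1, [0, 0, -0.015], 0]
    - [-1, [0, 0, -0.015], 0]
    - [-1, [0, 0, -0.015], 0]

```text
time: 16.52
tool_pos: [0.536, 0.3053, 0.0947]
tool_rot: [-0.0, 1.0, 0.007, -0.001]
contact_force: [0.7, 1.1, 2.0]
gripper_width: -0.0
grasp_force: 1.3
```

Call:
arm_command:
  moves:
    - [-1, [0, 0, -0.015], 0]
    - [-1, [0, 0, -0.015], 0]
    - [-1, [0, 0, -0.015], 0]

```text
time: 16.77
tool_pos: [0.5357, 0.3051, 0.0967]
tool_rot: [0.0, 1.0, 0.008, -0.001]
contact_force: [-0.1, -0.4, 0.7]
gripper_width: -0.001
grasp_force: 0.8
```

The force fell from 18 N at the stop to 4.7 N and then to about 0 over roughly 6 mm, so the button was fully down. Retreating.

Call:
arm_command:
  moves:
    - [-1, [0, 0, -0.1], 0]
    - [-1, [0, 0, -0.3], 0]
    - [-1, [0, 0, -0.55], 0]
    - [-1, [0, 0, -0.8], 0]
    - [-1, [0, 0, -1], 0]
    - [-1, [0, 0, -1], 0]
    - [-1, [0, 0, -1], 0]

```text
time: 17.35
tool_pos: [0.5371, 0.3055, 0.2496]
tool_rot: [-0.001, 1.0, 0.008, 0.002]
contact_force: [0.4, 0.2, -0.1]
gripper_width: -0.001
grasp_force: 0.0
```

```bash
python3 - <<'E'
from h import *
p=grab('side');save(p,'end.png');s=manip.state();print(s['tool_pos'],s['contact_force'])
E
```

```text
[0.53615068 0.30507679 0.24698343] [-0.14033159  0.04637455 -0.37562796]
```

View pics/end.png

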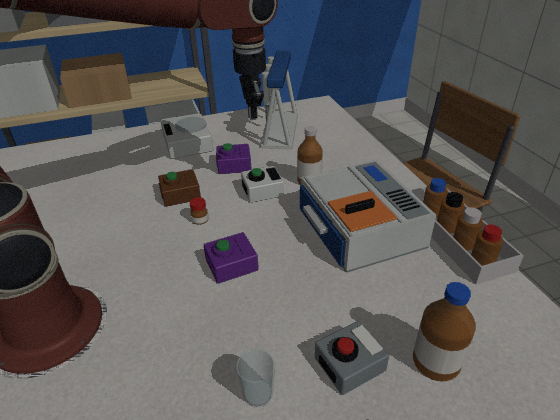

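The last picture shows the drawer home (322,225), the hatch shut (360,208), the green button up again (257,174), the bystanders where they were, and the arm clear.

```bash
python3 -c "
from plant import manip;print(manip.job_done())"
```

```text
the job is handed in; nothing more can be done
None
```

The job is handed in: I pushed the drawer and then the hatch to their hard stops, and pressed the green button to its stop and released it. The bystander glassware looks unmoved and the red button untouched; the vials were not checked once the hatch was shut.

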